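# Back off the piston spreader and put it away

## Robot

A 7-joint arm with a two-finger parallel gripper is mounted at the origin on the work surface. World frame = base frame: x ahead of the robot, y to its left, z up, the work surface at z = 0. Lengths are in m, angles in rad, forces in N, time in s.
With the tool pointing down it reaches from about 0.425 to 0.925 m from the base axis. Payload 6.8 kg.
Tool frame: the origin (TCP) lies on the front face of the gripper's body, between the roots of the fingers; the fingertips stand 73 mm ahead of it and the grasp point (between the pads) lies 54 mm ahead of it; z points along the fingers, y is the direction in which the jaws open and shut (so a half turn about z gives the same grasp; the last joint's range is limited). The gripper opens to 85 mm and grips with 20 to 120 N. Pads are 22 mm wide; open, the fingers measure 114 mm over their backs; the gripper's body (76 mm by 85 mm) begins 54 mm behind the grasp point. The pads swing forward as they close: fully open they stand 13 mm farther back than shut.
Start: joints at [-1.294, 0.477, 0.022, 1.555, -0.011, 1.109, -0.083], TCP at [0.253, 0.626, 0.304] pointing down, gripper open.
Joint ranges: [-2.96, 2.96], [-0.34, 2.1], [-1.41, 1.46], [0.24, 2.44], [-1.37, 4.51], [0.17, 1.92], [-2.96, 2.96]. Speed limits (rad/s): [2.39, 2.39, 3.14, 3.14, 3.14, 3.14, 3.14].

## Interface

Orientations are given as a unit quaternion [w, x, y, z].
In Python, from station import get_obs, read_camera, hand_in, spot_in, cut_out, spot_point gives the robot as it stands. The module is installed in compiled form; this text tells all that it offers.
- The arm moves only by the tool move_arm, never from a script. Its arguments are lists of equal length, an entry for each row: "gripper": the opening, from 0 (shut) to 1 (fully open); "xyz": the shift along the tool's x, y, z in cm, a list of three; "twist": the turn about the tool's z in rad. A call has 1 to 5 rows; each row is the pose to reach, as a shift and turn from the pose commanded when the call began, along the tool's axes at that moment; what a row does not reach only later rows make up. A row lasts 1/12 s, in which the tool goes at most 41.7 mm and 7.16 degrees, less where a joint would pass 70% of its speed; a pose out of reach is approached as far as the arm can. A call with a gripper value outside its range is refused whole. The fingers move at their own pace and stop on an object; "squeeze" is the grip in N (left out, the last holds). Time passes only in rows, so rows that repeat a pose let the fingers close. It gives the time, the measured TCP pose, the force and the opening at its end, in the units of the state.
- get_obs(): the state, without advancing time (a new reading comes with each control period).
- read_camera(name): name is "side" or "top" or "wrist"; returns a dict with "pixels" (420x560x3 uint8, red, green, blue), "fx", "fy", "cx", "cy" (pixels), "R" (3x3) and "t" (3): a world point X has camera coordinates R X + t. Camera axes: x right, y down, z forward; pixel columns grow to the right and rows downward; lengths in m; the calibration is good to about 2 mm. A picture is of the moment at which its call begins. There is no depth.
- hand_in(): hands the job in, once; it reports no verdict.
Trained networks look in the newest picture that a camera, given by its name, has taken for a name from the list of things; names that differ only in an ending like _2 or _b are one class to them, and where a whole thing is asked for, a point or a joint stands for the part that bears it (a point fixed in the world has none). Each returns a list of dicts, best first, with "p" (0 to 1); they miss things now and then, are a little off and sometimes report something else, mostly with a low value. They report only what shows in the picture. A call takes as long as a camera call. They do not tell look-alikes from the thing itself.
- spot_in(query, camera): "centre" ([x, y, z] in m, in world coordinates, good to about 4 mm: the middle of the surface that is visible of it).
- cut_out(query, camera): "pixels" (420x560 bool, what is visible of it).
- spot_point(query, camera): "centre" ([x, y, z] in m, in world coordinates, good to about 4 mm: a listed point, or the origin of a listed thing).
The state is a dict: "t": time; "q": joint angles; "joint_vel": joint speeds; "joint_torque": joint torques, N m; "eef_pos": TCP position; "tool_rot": TCP orientation; "contact_force": force on the tool from outside, world axes, zero at the start; "torque": the same for the moment, N m; "gripper_width": opening from 0.0 (shut) to 1.0 (fully open).
Only numpy, scipy, OpenCV 4.12 (cv2) and the standard library are available. Lean on these libraries where they do the work, as an engineer would, in place of code of your own. Each camera call takes 0.05 s, during which the arm holds its last target.

## Task

Back off the piston spreader in the red caliper: turn its tommy bars, the top going away from the robot and without forcing, until both plates have drawn in and their bosses are out of the hollow pistons, and only then lift it straight up and out. Set it gently, level and upright, in the cut-out of the blue case with the ears of both plates resting on the foam, and let go. Leave everything else where it is, and do not touch the freshly painted red parts drying on the paper.

Things in the scene. Friction and masses are not known exactly. Their poses are not given: they have to be found in the camera images.
- caliper: Red four-piston brake caliper, bridge down, bolted immovably to a grey plate 296 x 156 x 12 mm. Origin: centre of the plate's underside on the bench; z up, x along its length, away from the robot within 20 degrees, y along the piston axis. Halves' tops 124 mm above the bench (nipples 131) at |y| 48-72 mm. The disc slot |y| < 14 mm is open upward along the whole length.
- caliper_seat (a point): Point on the caliper's piston axis midway between the halves, 100 mm above the bench: where the spreader's middle sits at the start. Axes as the caliper's. The plate ears hang on ledges 110 mm above the bench, free to slide in y; walls at |x| 60-80, |y| 14-50 mm, 122 mm high, allow them 2.5 mm play in x. Two pistons a side, hollow ends (29 mm bore) facing in, 73 mm apart.
- spreader_axis (a point): Middle of the spreader on its screw axis: a loose turnbuckle tool, about 0.6 kg, balanced about this point. y along the screw, z up, x as the caliper's at the start. A dark sleeve (36 mm long, 27 mm diameter; blue collar 33 mm) carries four tommy bars in the plane y = 0; its left- and right-hand threads move both plates at once. Grip it for lifting by the upright bar.
- bar_end (a point): Centre of the black 12 mm knob at the end of one tommy bar, 59.5 mm from the screw axis; this is the bar that stands upright at sleeve 0 and 6.283. Four such round steel bars, 9 mm thick, stand in a cross 90 degrees apart, tips 66 mm from the axis. Site z points outward along the bar. Carried round, a bar end follows an arc about the axis and trails the fingers by about 0.1 rad; a straight push can jam.
- sleeve (a joint): Turn of the sleeve with its bars about the spreader's +y, rad, 0 to 8.2; grows as the top bar goes towards +x (away from the robot) and draws each plate in by 0.955 mm per rad. A bar stands upright at 0, 1.571, 3.142, 4.712, 6.283, 7.854. Starts between 0 and 1; friction about 0.05 N m (a few newtons at a bar); stays where it is left.
- plate_a (a joint): How far the plate on the spreader's +y side has drawn in towards the middle, m; 0 when its outer face is 36 mm from the middle. With the tool midway the bosses are out of the pistons from 0.0028 up; more leaves room to lift it without catching (closing fingers can pull it sideways). It moves only with the sleeve.
- plate_b (a joint): The same for the plate on the spreader's -y side; both move together.
- plate_a_mid (a point): Middle of the thickness of the +y plate at the screw axis. Bright steel, 6 mm thick in y, 78 mm long in x (70 below -12 mm), from 24 mm below to 22 mm above the axis, ears at the top reaching x = +-58 mm, undersides 10 mm above the axis. On the outer face two bosses, 21 mm diameter, 2.5 mm long, 48 mm apart, stand in the pistons at the start, so the tool cannot be lifted.
- plate_b_mid (a point): The same point of the -y plate, which is the mirror image.
- case: Open blue case, fixed, 230 (x) x 150 (y) mm, walls 98 mm high, dark grey foam with its top 88 mm above the bench. The cross-shaped cut-out in its middle, down to 4 mm above the bench: 94 mm in x by 100 mm in y for the plates, and a slot 28 mm wide in y reaching x = +-77 mm for the tommy bars. Screw along the case's y. Origin: centre of the underside; z up, x away from the robot within 20 degrees.
- case_seat (a point): Centre of the case's cut-out, 78 mm above the bench: where the spreader's middle is when the ears of both plates rest on the foam beside the slot (play 8 mm either way in x, 9 mm in y). Axes as the case's.
- wet_caliper: freshly painted red two-piston caliper, 96 x 190 x 60 mm, lying on the brown paper; origin at the centre of its underside
- wet_pin: freshly painted red guide pin, a 20 mm bar 115 mm long with a square eye, lying along its x; origin at its middle on the paper
- wet_bracket: freshly painted red bracket, 115 x 36 x 40 mm; origin at the middle of its underside
- brake_pad: dark brake pad, 112 x 46 x 17 mm, lying flat; origin at the middle of its underside
- spray_can: red and silver spray can, 65 mm diameter, 190 mm tall, upright; origin at the centre of its foot
- thinner_jar: amber glass jar with white cap, 72 mm diameter, 100 mm tall; origin at the centre of its foot
- pad_box: yellow box, 110 x 160 x 60 mm; origin at the centre of its underside
- spanner: steel spanner, 200 mm long, lying flat; origin on its underside
Not all that is in view belongs to the job. What is shaped like the part that bears spreader_axis but green or purple is not meant.

How it is judged:
On the way, in this order (a step that is already met when the one before it is completed fails the run):
1. both plates are drawn in by 2.8 mm or more, clear of the pistons, with the spreader still sitting in the caliper (value of joint each of plate_a, plate_b above 0.0028 m and distance between spreader_axis and caliper_seat below 0.012 m), for 0.2 s.
2. the spreader is lifted clear above the caliper (value of joint each of plate_a, plate_b above 0.0028 m and z of spreader_axis in the frame of caliper_seat above 0.05 m), for 0.1 s.
At the end, for the whole second after the job is handed in: The spreader rests still and level (within 7 degrees), right way up, in the cut-out of the blue case with its ears on the foam: its middle within 15 mm sideways and 5 mm in height of the seat point, its screw along the case's y within 14 degrees, both plates still drawn in by at least 2.8 mm (horizontal distance between spreader_axis and case_seat below 0.015 m and z of spreader_axis in the frame of case_seat between -0.005 and 0.005 m and angle between spreader_axis's own z axis and vertical below 0.12 rad and angle between the y axis of spreader_axis and the y axis of case_seat, either way round below 0.25 rad and value of joint each of plate_a, plate_b above 0.0028 m and linear speed of spreader below 0.02 m/s and angular speed of spreader below 0.2 rad/s); the robot touches nothing.
It fails at once if the spreader is pulled up or wrenched while its bosses are still in the pistons (value of joint any of plate_a, plate_b below 0.0022 m and distance between spreader_axis and caliper_seat above 0.01 m).
It fails at once if the spreader is forced hard against the caliper (over 60 N) (contact force between spreader and caliper above 60 N).
It fails at once if the spreader is dropped or slammed into the case (over 60 N) (contact force between spreader and case above 60 N).
It fails at once if a freshly painted red part is touched by the robot (contact force between any of the arm, the fingers, spreader and wet_caliper above 1 N or contact force between any of the arm, the fingers, spreader and wet_pin above 1 N or contact force between any of the arm, the fingers, spreader and wet_bracket above 1 N).
It fails at once if something else on the bench is moved by more than 20 mm (distance of any of wet_caliper, wet_pin, wet_bracket, brake_pad, spray_can, thinner_jar, pad_box, spanner from where it was at the start of the episode above 0.02 m).
It also fails if it takes over 72 s, if anything falls off the work surface, if the arm or the gripper's body presses on something with over 40 N, if the wrist force passes 120 N, or if a joint passes its speed limit or range.

## Working session

There is one attempt and no reset: what is moved stays moved. The work goes in short steps, Python scripts to look and compute and a tool call to move; the robot and the scene stay as the last step left them, time stands still between calls to the robot, and variables do not carry over. Pictures are saved under pics/ and viewed, and the job is handed in when it is done.

Besides the shell and the picture viewer there is one more tool, called after ">>>" as name(argument=value, ...) on one line, values as JSON. move_arm: Moves the arm, as the interface text tells. Its arguments: {"type":"object","properties":{"gripper":{"type":"array","items":{"type":"number"}},"xyz":{"type":"array","items":{"type":"array","items":{"type":"number"}}},"twist":{"type":"array","items":{"type":"number"}},"squeeze":{"type":"number"}},"required":["gripper","xyz","twist"]}

```bash
mkdir -p pics; cat > h.py <<'E'
from station import *
import numpy as np, cv2
def snap(c,n):
    r=read_camera(c); cv2.imwrite(f'pics/{n}.png',r['pixels'][:,:,::-1]); return r
E
python3 - <<'E'
from h import *
o=get_obs(); print({k:np.round(v,3) for k,v in o.items()})
for c in ['top','side']:
    snap(c,c+'0')
    for q in ['caliper_seat','spreader_axis','bar_end','plate_a_mid','case_seat','caliper','case','wet_caliper','wet_pin','wet_bracket','spray_can','thinner_jar','pad_box','brake_pad','spanner']:
        print(c,q,[(np.round(d['centre'],3).tolist(),round(float(d['p']),2)) for d in spot_point(q,c)[:4]])
E
```

```text
{'t': np.float64(0.0), 'q': array([-1.294,  0.478,  0.022,  1.556, -0.011,  1.109, -0.083]), 'joint_vel': array([-0.001,  0.001, -0.001, -0.001,  0.   , -0.001,  0.001]), 'joint_torque': array([ 0.0000e+00, -5.9646e+01,  1.6080e+00, -2.8120e+01,  1.2000e-02,
        9.0000e-03,  0.0000e+00]), 'eef_pos': array([0.253, 0.625, 0.303]), 'tool_rot': array([-0.   ,  0.191,  0.982, -0.001]), 'contact_force': array([ 0.253,  0.303, -0.339]), 'torque': array([-0.012,  0.033, -0.002]), 'gripper_width': np.float64(1.001)}
top caliper_seat [([0.494, -0.18, 0.102], 0.89)]
top spreader_axis [([0.346, -0.412, 0.066], 0.79), ([0.494, -0.178, 0.098], 0.64), ([0.208, -0.296, 0.064], 0.62)]
top bar_end [([0.211, -0.294, 0.124], 0.75), ([0.35, -0.412, 0.127], 0.74), ([0.517, -0.175, 0.156], 0.59), ([0.426, 0.005, -0.003], 0.22)]
top plate_a_mid [([0.314, -0.395, 0.064], 0.73), ([0.43, 0.006, -0.002], 0.6), ([0.502, -0.149, 0.096], 0.48), ([0.757, -0.246, -0.002], 0.33)]
top case_seat [([0.512, 0.232, 0.079], 0.83)]
top caliper [([0.498, -0.175, -0.001], 0.95), ([0.787, 0.048, -0.0], 0.69), ([0.578, -0.4
[... 937 characters left out ...]
e case_seat [([0.51, 0.236, 0.081], 0.57), ([0.493, -0.208, 0.099], 0.46)]
side caliper [([0.784, 0.048, -0.002], 0.69), ([0.498, -0.176, -0.0], 0.56)]
side case [([0.511, 0.233, -0.001], 0.59)]
side wet_caliper [([0.469, 0.426, 0.002], 0.64), ([0.785, 0.053, -0.002], 0.56), ([0.518, -0.179, 0.162], 0.49)]
side wet_pin [([0.621, 0.006, 0.001], 0.57)]
side wet_bracket [([0.426, 0.004, -0.004], 0.64), ([0.789, -0.065, 0.005], 0.49)]
side spray_can [([0.609, 0.467, -0.003], 0.83), ([0.784, 0.049, 0.0], 0.27)]
side thinner_jar [([0.47, 0.426, 0.002], 0.66)]
side pad_box [([0.576, -0.484, 0.004], 0.91)]
side brake_pad [([0.757, -0.243, -0.002], 0.82)]
side spanner [([0.423, 0.003, -0.002], 0.69)]
```

View pics/top0.png

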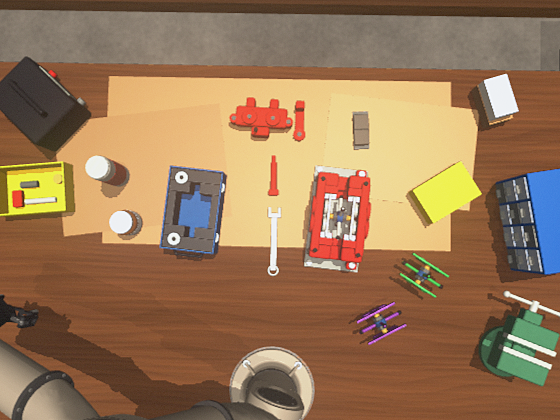

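View pics/side0.png

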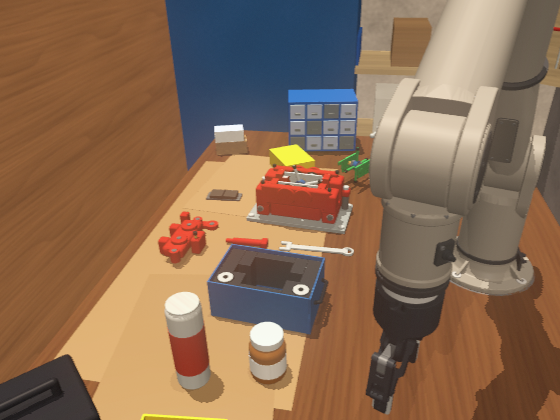

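The top view shows the caliper at about (340,218), the case at (193,210), and the purple and green look-alikes at (380,322) and (423,275). Next I measure the yaws.

```bash
python3 - <<'E'
from h import *
r=read_camera('top'); p=r['pixels'][:,:,::-1]
a=cv2.resize(p[155:280,295:385],None,fx=4.4,fy=4.4,interpolation=cv2.INTER_CUBIC)
b=cv2.resize(p[155:280,150:240],None,fx=4.4,fy=4.4,interpolation=cv2.INTER_CUBIC)
cv2.imwrite('pics/z1.png',np.hstack([a,b]))
C=-r['R'].T@r['t'];print(C)
def ray(u,v,z):
    d=r['R'].T@np.array([(u-r['cx'])/r['fx'],(v-r['cy'])/r['fy'],1]);return C+d*(z-C[2])/d[2]
for q,z in [('case',.098),('caliper',.06)]:
    m=cut_out(q,'top')
    for d in m[:2]:
        mm=d['pixels']; ys,xs=np.nonzero(mm)
        P=np.array([ray(u,v,z)[:2] for u,v in zip(xs,ys)],np.float32)
        print(q,d['p'],cv2.minAreaRect(P))
E
```

```text
[ 0.42854518 -0.02103651  1.5281434 ]
case 0.88 ((0.5038576126098633, 0.2281283140182495), (0.16327902674674988, 0.24465416371822357), 84.65548706054688)
case 0.25 ((0.4941025376319885, -0.17354431748390198), (0.16853195428848267, 0.28027451038360596), 84.00911712646484)
caliper 0.92 ((0.497194766998291, -0.17979168891906738), (0.16996261477470398, 0.28705039620399475), 84.55683135986328)
caliper 0.18 ((0.5079920291900635, -0.15119746327400208), (0.11295723915100098, 0.019689135253429413), 0.9578670859336853)
```

View pics/z1.png

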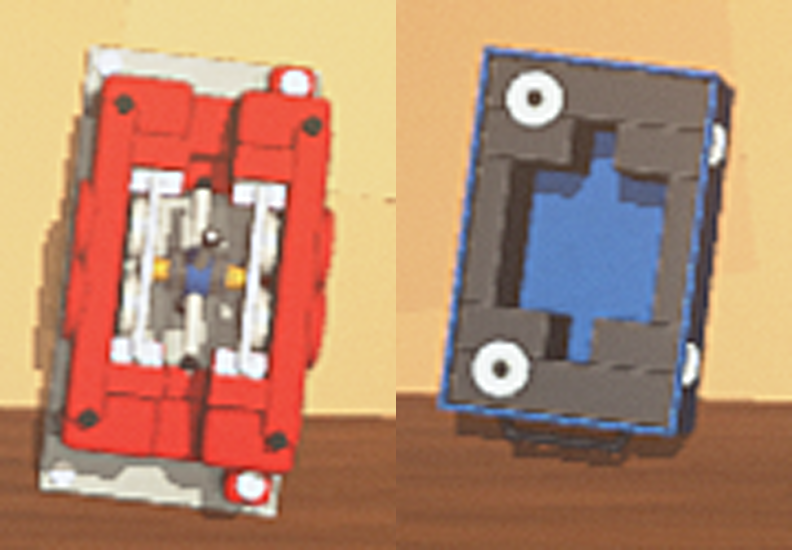

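```bash
python3 - <<'E'
from h import *
r=read_camera('top')
C=-r['R'].T@r['t']
def ray(u,v,z):
    d=r['R'].T@np.array([(u-r['cx'])/r['fx'],(v-r['cy'])/r['fy'],1]);return C+d*(z-C[2])/d[2]
def px(x,y,off): return (x/4.4+off, y/4.4+155)
def yaw(a,b): d=b-a; return np.degrees(np.arctan2(d[1],d[0])),np.linalg.norm(d[:2])
case=[ray(*px(x-396,y,150),.098) for x,y in [(440,408),(485,47),(718,75),(676,437)]]
print(yaw(case[0],case[1]),yaw(case[3],case[2]),yaw(case[1],case[2]),yaw(case[0],case[3]),np.mean(case,0))
cal=[ray(*px(x,y,295),.012) for x,y in [(40,487),(90,47),(276,515)]]
print(yaw(cal[0],cal[1]),yaw(cal[0],cal[2]),(cal[1]+cal[2])/2)
bo=[ray(*px(x,y,295),.124) for x,y in [(88,418),(124,104),(312,126),(277,441)]]
print(yaw(bo[0],bo[1]),yaw(bo[3],bo[2]),yaw(bo[1],bo[2]),np.mean(bo,0))
E
```

```text
(np.float64(-5.098605608058353), np.float64(0.2284940129269561)) (np.float64(-4.941408021019356), np.float64(0.22833890772140591)) (np.float64(-95.66777040185784), np.float64(0.1483635965683928)) (np.float64(-95.6054016248782), np.float64(0.1489885780061297)) [0.50910715 0.2288766  0.098     ]
(np.float64(-5.367041918906702), np.float64(0.2934548328220539)) (np.float64(-95.36606594221325), np.float64(0.15580989986793908)) [ 0.49786117 -0.1787565   0.012     ]
(np.float64(-5.479973937649906), np.float64(0.19399227617796322)) (np.float64(-5.544671484622788), np.float64(0.19415168847740658)) (np.float64(-95.50251954045955), np.float64(0.11598929897937034)) [ 0.49777761 -0.17792552  0.124     ]
```

```bash
cat >> h.py <<'E'
from scipy.spatial.transform import Rotation as Ro
import sys
CAL=np.array([.497,-.178,0]); CASE=np.array([.510,.231,0]); YC=np.radians(-5.5); YK=np.radians(-5.3)
def fr(o,yaw,p):  # local->world
    c,s=np.cos(yaw),np.sin(yaw); return np.array([o[0]+c*p[0]-s*p[1],o[1]+s*p[0]+c*p[1],p[2]])
def plan(pts,yaw):
    o=get_obs(); R=Ro.from_quat(o['tool_rot'],scalar_first=True).as_matrix()
    ty=np.arctan2(R[1,1],R[0,1]); tw=-(yaw-ty); tw=(tw+np.pi)%(2*np.pi)-np.pi
    print('t',round(float(o['t']),2),'tcp',np.round(o['eef_pos'],4),'toolY deg',round(float(np.degrees(ty)),2),'g',round(float(o['gripper_width']),3),'F',np.round(o['contact_force'],1),'twist need',round(float(tw),3))
    for p in pts: print(np.round(p,3),'cm',np.round(R.T@(np.array(p)-o['eef_pos'])*100,2))
E
python3 - <<'E'
from h import *
plan([[.36,.5,.30],[.46,.25,.30],[.50,.05,.30],fr(CAL,YC,[-.05,0,.30])],YC)
E
```

```text
t 1.8 tcp [0.2534 0.6256 0.3039] toolY deg 67.95 g 1.0 F [ 0.8 -0.   0.1] twist need 1.282
[0.36 0.5  0.3 ] cm [-14.6   -7.64   0.39]
[0.46 0.25 0.3 ] cm [-33.25 -27.06   0.39]
[0.5  0.05 0.3 ] cm [-44.47 -44.1    0.39]
[ 0.447 -0.173  0.3  ] cm [-47.95 -66.77   0.39]
```

>>> move_arm(gripper=[0,0,0,0,0], xyz=[[-3.6,-1.9,0],[-7.3,-3.8,0],[-10.9,-5.7,0],[-14.4,-7.6,0],[-17.4,-10.5,0]], twist=[0.12,0.24,0.36,0.48,0.6])

```text
t: 2.22
eef_pos: [0.3773, 0.4621, 0.3042]
tool_rot: [0.0, 0.476, 0.88, 0.001]
contact_force: [1.8, -0.3, 0.6]
gripper_width: 0.296
```

```bash
python3 - <<'E'
from h import *
plan([[.46,.25,.30],[.50,.05,.30],fr(CAL,YC,[-.05,0,.30])],YC)
E
```

```text
t 2.22 tcp [0.3773 0.4621 0.3042] toolY deg 33.19 g 0.296 F [ 1.8 -0.3  0.6] twist need 0.675
[0.46 0.25 0.3 ] cm [-22.27  -4.69   0.4 ]
[0.5  0.05 0.3 ] cm [-41.2  -12.29   0.38]
[ 0.447 -0.173  0.3  ] cm [-56.99 -28.93   0.35]
```

>>> move_arm(gripper=[0,0,0,0,0], xyz=[[-4.0,-0.9,0],[-8.0,-1.8,0],[-12.0,-2.7,0],[-16.0,-3.6,0],[-20.0,-4.4,0]], twist=[0.12,0.24,0.36,0.48,0.6])

```text
t: 2.63
eef_pos: [0.4494, 0.2701, 0.3042]
tool_rot: [-0.0, 0.714, 0.7, 0.0]
contact_force: [1.0, 0.7, 0.5]
gripper_width: -0.001
```

```bash
python3 - <<'E'
from h import *
plan([[.50,.05,.30],fr(CAL,YC,[-.05,0,.30])],YC)
E
```

```text
t 2.63 tcp [0.4494 0.2701 0.3042] toolY deg -1.14 g -0.001 F [1.  0.7 0.5] twist need 0.076
[0.5  0.05 0.3 ] cm [-21.91   5.49   0.41]
[ 0.447 -0.173  0.3  ] cm [-44.33   0.66   0.39]
```

>>> move_arm(gripper=[0,0,0,0,0], xyz=[[-4.1,0.5,0],[-8.2,1,0],[-12.3,1.3,0],[-16.4,1.4,0],[-20.5,1.4,0]], twist=[0.02,0.04,0.06,0.076,0.076])

```text
t: 3.05
eef_pos: [0.4602, 0.065, 0.3042]
tool_rot: [0.0, 0.738, 0.674, 0.001]
contact_force: [0.9, -0.0, 0.1]
gripper_width: 0.0
```

>>> move_arm(gripper=[0,0,0,0,0], xyz=[[-4.1,-0.3,0],[-8.2,-0.6,0],[-12.3,-0.9,0],[-16.4,-1.2,0],[-20.5,-1.5,0]], twist=[0,0,0,0,0])

```text
t: 3.47
eef_pos: [0.4262, -0.1378, 0.3043]
tool_rot: [0.0, 0.738, 0.675, 0.001]
contact_force: [0.9, -0.1, -0.1]
gripper_width: -0.004
```

```bash
python3 - <<'E'
from h import *
plan([fr(CAL,YC,[-.05,0,.30]),fr(CAL,YC,[-.05,0,.24])],YC)
r=snap('wrist','w1')
for q in ['caliper_seat','spreader_axis','bar_end','plate_a_mid']:
  for c in ['wrist','top']:
    print(c,q,[(np.round(d['centre'],3).tolist(),round(float(d['p']),2)) for d in spot_point(q,c)[:4]])
E
```

```text
t 3.47 tcp [ 0.4262 -0.1378  0.3043] toolY deg -5.14 g -0.004 F [ 0.9 -0.1 -0.1] twist need 0.006
[ 0.447 -0.173  0.3  ] cm [-3.34  2.41  0.43]
[ 0.447 -0.173  0.24 ] cm [-3.35  2.41  6.43]
wrist caliper_seat [([0.499, -0.142, 0.1], 0.31)]
top caliper_seat [([0.497, -0.179, 0.099], 0.76)]
wrist spreader_axis [([0.209, -0.29, 0.069], 0.71), ([0.498, -0.177, 0.103], 0.61)]
top spreader_axis [([0.205, -0.297, 0.067], 0.95), ([0.495, -0.177, 0.095], 0.63), ([0.344, -0.412, 0.067], 0.63)]
wrist bar_end [([0.513, -0.179, 0.157], 0.6)]
top bar_end [([0.349, -0.413, 0.127], 0.72), ([0.515, -0.174, 0.158], 0.66), ([0.212, -0.296, 0.122], 0.5)]
wrist plate_a_mid [([0.233, -0.278, 0.069], 0.85), ([0.498, -0.142, 0.103], 0.6)]
top plate_a_mid [([0.313, -0.399, 0.062], 0.7), ([0.505, -0.144, 0.096], 0.52), ([0.234, -0.284, 0.068], 0.51)]
```

View pics/w1.png

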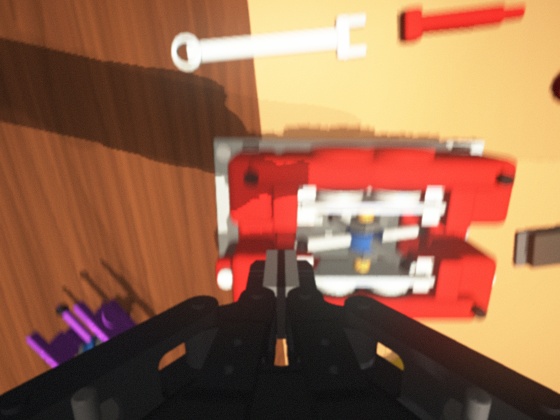

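```bash
python3 - <<'E'
from h import *
plan([fr(CAL,YC,[-.026,0,.25]),fr(CAL,YC,[-.026,0,.198]),fr(CAL,YC,[.02,0,.198])],YC)
E
```

```text
t 3.92 tcp [ 0.4273 -0.1346  0.3038] toolY deg -5.0 g -0.002 F [-0.2 -0.  -0.6] twist need 0.009
[ 0.471 -0.176  0.25 ] cm [-3.7   4.72  5.38]
[ 0.471 -0.176  0.198] cm [-3.7   4.73 10.58]
[ 0.517 -0.18   0.198] cm [-3.74  9.32 10.58]
```

>>> move_arm(gripper=[0,0,0,0,0], xyz=[[-1.6,2.2,2.4],[-3.7,4.6,4.5],[-3.7,4.7,7],[-3.7,4.7,9.2],[-3.7,4.7,10.5]], twist=[0.009,0.009,0.009,0.009,0.009])

```text
t: 4.33
eef_pos: [0.47, -0.1759, 0.1963]
tool_rot: [-0.001, 0.741, 0.672, -0.001]
contact_force: [-0.9, 0.3, 0.1]
gripper_width: -0.003
```

```bash
python3 - <<'E'
from h import *
plan([fr(CAL,YC,[-.026,0,.198]),fr(CAL,YC,[.02,0,.198])],YC)
snap('wrist','w2');snap('side','s2')
E
python3 -c "
import cv2,numpy as np
s=cv2.imread('pics/s2.png')[130:250,220:380];cv2.imwrite('pics/s2z.png',cv2.resize(s,None,fx=4,fy=4,interpolation=cv2.INTER_CUBIC))"
```

```text
t 4.33 tcp [ 0.47   -0.1759  0.1963] toolY deg -5.58 g -0.003 F [-0.9  0.3  0.1] twist need -0.001
[ 0.471 -0.176  0.198] cm [ 0.05  0.1  -0.17]
[ 0.517 -0.18   0.198] cm [ 0.06  4.7  -0.19]
```

View pics/w2.png

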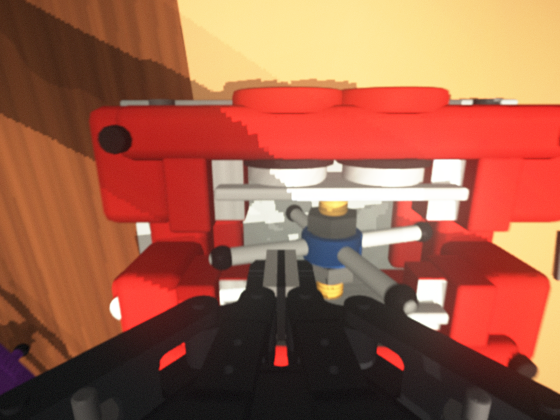

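View pics/s2z.png

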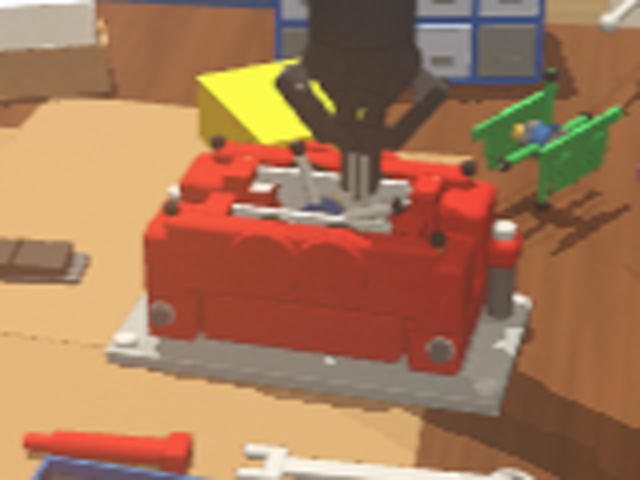

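>>> move_arm(gripper=[0,0,0,0,0], xyz=[[0,1,0],[0,2,0],[0,3,0],[0,4,0],[0,4.7,0]], twist=[0,0,0,0,0])

```text
t: 4.85
eef_pos: [0.5189, -0.1815, 0.1995]
tool_rot: [0.0, 0.741, 0.672, 0.0]
contact_force: [-1.6, 1.8, 0.0]
gripper_width: 0.002
```

```bash
python3 - <<'E'
from h import *
plan([fr(CAL,YC,[.02,0,.198]),fr(CAL,YC,[.02,0,.26]),fr(CAL,YC,[-.065,0,.26]),fr(CAL,YC,[-.065,0,.198])],YC)
snap('wrist','w3');
E
```

```text
t 4.85 tcp [ 0.5189 -0.1815  0.1995] toolY deg -5.62 g 0.002 F [-1.6  1.8  0. ] twist need -0.002
[ 0.517 -0.18   0.198] cm [ 0.14 -0.21  0.15]
[ 0.517 -0.18   0.26 ] cm [ 0.14 -0.21 -6.05]
[ 0.432 -0.172  0.26 ] cm [ 0.12 -8.71 -6.06]
[ 0.432 -0.172  0.198] cm [ 0.12 -8.71  0.14]
```

View pics/w3.png

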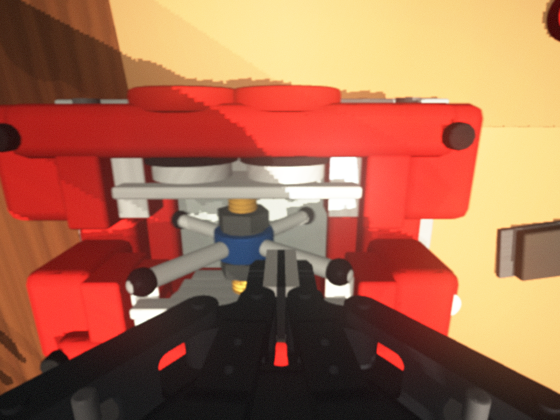

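>>> move_arm(gripper=[0,0,0,0,0], xyz=[[0,0,-4],[0,-3.5,-5],[0.1,-7.4,-5],[0.1,-9,-3],[0.1,-9,0.1]], twist=[0,0,0,0,0])

```text
t: 5.32
eef_pos: [0.4265, -0.1721, 0.2]
tool_rot: [0.002, 0.742, 0.671, 0.003]
contact_force: [1.0, 0.8, 1.0]
gripper_width: 0.002
```

```bash
python3 - <<'E'
from h import *
plan([fr(CAL,YC,[-.068,0,.198]),fr(CAL,YC,[.02,0,.198])],YC)
snap('side','s4');snap('wrist','w4')
E
python3 -c "
import cv2,numpy as np
s=cv2.imread('pics/s4.png')[130:250,220:380];cv2.imwrite('pics/s4z.png',np.hstack([cv2.resize(s,(560,420),interpolation=cv2.INTER_CUBIC),cv2.imread('pics/w4.png')[100:,:400]][:1]))"
```

```text
t 5.32 tcp [ 0.4265 -0.1721  0.2   ] toolY deg -5.78 g 0.002 F [1.  0.8 1. ] twist need -0.005
[ 0.429 -0.171  0.198] cm [0.09 0.27 0.21]
[ 0.517 -0.18   0.198] cm [0.13 9.07 0.26]
```

View pics/s4z.png

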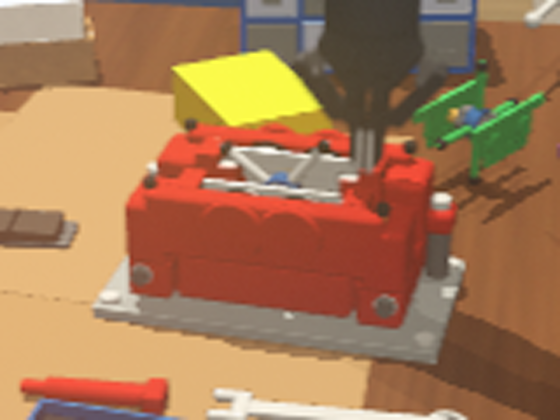

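>>> move_arm(gripper=[0,0,0,0,0], xyz=[[0.1,1.5,0.1],[0.1,3.3,0.1],[0.1,5.3,0.2],[0.1,7.3,0.2],[0.1,9.1,0.2]], twist=[0,0,0,0,0])

```text
t: 5.83
eef_pos: [0.5197, -0.18, 0.1971]
tool_rot: [-0.0, 0.741, 0.671, -0.0]
contact_force: [-3.0, 1.2, 0.6]
gripper_width: 0.003
```

```bash
python3 - <<'E'
from h import *
plan([fr(CAL,YC,[.022,0,.198]),fr(CAL,YC,[-.068,0,.198])],YC)
snap('wrist','w5');
E
```

```text
t 5.83 tcp [ 0.5197 -0.18    0.1971] toolY deg -5.67 g 0.003 F [-3.   1.2  0.6] twist need -0.003
[ 0.519 -0.18   0.198] cm [-0.02 -0.08 -0.09]
[ 0.429 -0.171  0.198] cm [-0.05 -9.08 -0.08]
```

View pics/w5.png

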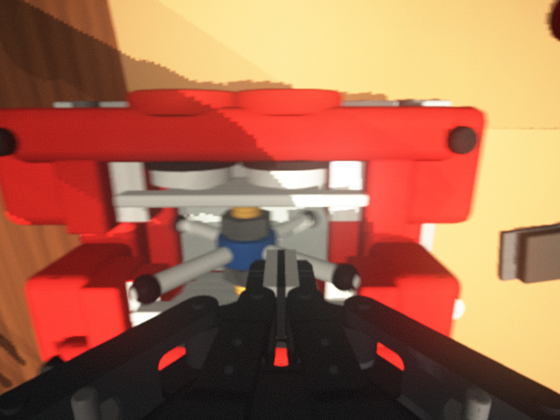

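The plate edge moved in from row 190 to row 200, so the pushes are working. I repeat the cycle.

>>> move_arm(gripper=[0,0,0,0,0], xyz=[[0,0,-4],[0,-3.5,-5],[0,-7.4,-5],[0,-9,-3],[0,-9.1,0]], twist=[0,0,0,0,0])

```text
t: 6.3
eef_pos: [0.4266, -0.1713, 0.1986]
tool_rot: [0.002, 0.742, 0.671, 0.003]
contact_force: [1.0, 0.2, 0.1]
gripper_width: -0.001
```

>>> move_arm(gripper=[0,0,0,0,0], xyz=[[0,1.5,0],[0,3.3,0],[0,5.3,0],[0,7.3,0],[0,9.1,0]], twist=[0,0,0,0,0])

```text
t: 6.72
eef_pos: [0.519, -0.18, 0.1969]
tool_rot: [-0.0, 0.741, 0.671, -0.0]
contact_force: [-3.5, 0.8, 0.2]
gripper_width: 0.002
```

```bash
python3 - <<'E'
from h import *
plan([fr(CAL,YC,[.022,0,.198]),fr(CAL,YC,[-.068,0,.198])],YC)
snap('wrist','w6');
E
```

```text
t 6.72 tcp [ 0.519  -0.18    0.1969] toolY deg -5.68 g 0.002 F [-3.5  0.8  0.2] twist need -0.003
[ 0.519 -0.18   0.198] cm [-0.01 -0.01 -0.11]
[ 0.429 -0.171  0.198] cm [-0.04 -9.01 -0.1 ]
```

View pics/w6.png

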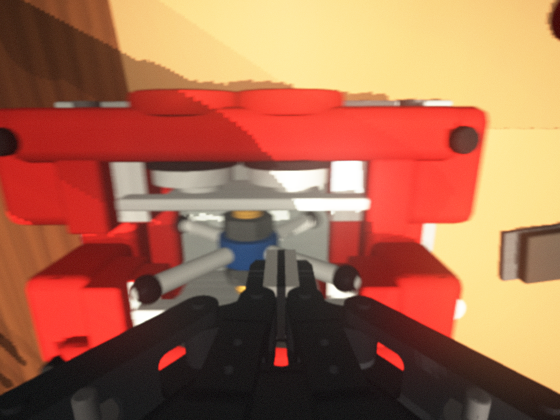

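>>> move_arm(gripper=[0,0,0,0,0], xyz=[[0,0,-4],[0,-3.5,-5],[0,-7.4,-5],[0,-9,-3],[0,-9.1,0]], twist=[0,0,0,0,0])

```text
t: 7.18
eef_pos: [0.4259, -0.1711, 0.1983]
tool_rot: [0.001, 0.742, 0.67, 0.003]
contact_force: [1.3, 0.2, -0.5]
gripper_width: -0.0
```

>>> move_arm(gripper=[0,0,0,0,0], xyz=[[0,1.5,0],[0,3.3,0],[0,5.3,0],[0,7.3,0],[0,9.1,0]], twist=[0,0,0,0,0])

```text
t: 7.6
eef_pos: [0.5184, -0.18, 0.1967]
tool_rot: [-0.0, 0.741, 0.671, -0.0]
contact_force: [-3.1, 0.7, 1.5]
gripper_width: 0.0
```

>>> move_arm(gripper=[0,0,0,0,0], xyz=[[0,0,-4],[0,-3.5,-5],[0,-7.4,-5],[0,-9,-3],[0,-9.1,0]], twist=[0,0,0,0,0])

```text
t: 8.02
eef_pos: [0.4259, -0.1711, 0.1982]
tool_rot: [0.001, 0.742, 0.671, 0.003]
contact_force: [1.7, 1.1, -1.0]
gripper_width: -0.003
```

```bash
python3 - <<'E'
from h import *
plan([fr(CAL,YC,[-.022,0,.198]),fr(CAL,YC,[-.068,0,.198])],YC)
snap('wrist','w7');
for q in ['spreader_axis','bar_end','plate_a_mid','plate_b_mid']:
  for c in ['wrist','top']:
    print(c,q,[(np.round(d['centre'],3).tolist(),round(float(d['p']),2)) for d in spot_point(q,c)[:4]])
E
```

```text
t 8.02 tcp [ 0.4259 -0.1711  0.1982] toolY deg -5.79 g -0.003 F [ 1.7  1.1 -1. ] twist need -0.005
[ 0.475 -0.176  0.198] cm [0.02 4.94 0.05]
[ 0.429 -0.171  0.198] cm [0.   0.34 0.02]
wrist spreader_axis [([0.504, -0.18, 0.101], 0.91)]
top spreader_axis [([0.205, -0.297, 0.067], 0.95), ([0.495, -0.177, 0.095], 0.63), ([0.344, -0.412, 0.067], 0.63)]
wrist bar_end [([0.464, -0.175, 0.15], 0.93)]
top bar_end [([0.349, -0.413, 0.127], 0.72), ([0.515, -0.174, 0.158], 0.66), ([0.212, -0.296, 0.122], 0.5)]
wrist plate_a_mid [([0.501, -0.15, 0.101], 0.95)]
top plate_a_mid [([0.313, -0.399, 0.062], 0.7), ([0.505, -0.144, 0.096], 0.52), ([0.234, -0.284, 0.068], 0.51)]
wrist plate_b_mid [([0.496, -0.206, 0.098], 0.72)]
top plate_b_mid [([0.18, -0.311, 0.066], 0.71), ([0.496, -0.211, 0.098], 0.63), ([0.373, -0.431, 0.07], 0.59)]
```

View pics/w7.png

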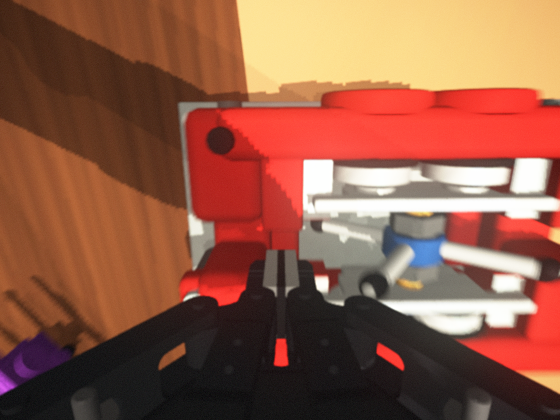

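>>> move_arm(gripper=[0,0,0,0,0], xyz=[[0,1.5,0],[0,3,0],[0,4.2,0],[0,5.1,0],[0,5.1,0]], twist=[0,0,0,0,0])

```text
t: 8.88
eef_pos: [0.4818, -0.1764, 0.1977]
tool_rot: [0.002, 0.741, 0.672, 0.001]
contact_force: [-0.2, 0.9, 0.6]
gripper_width: 0.002
```

>>> move_arm(gripper=[0,0,0,0.6,0.6], xyz=[[0,-1,0],[0,-2,-2],[0,-2,-6],[0,-1,-8],[0,-1,-8]], twist=[0,0,0,0,0])

```text
t: 9.3
eef_pos: [0.4706, -0.1757, 0.28]
tool_rot: [0.003, 0.741, 0.671, 0.003]
contact_force: [1.1, 0.7, 1.2]
gripper_width: 0.271
```

```bash
python3 - <<'E'
from h import *
plan([fr(CAL,YC,[.001,0,.26])],YC)
snap('wrist','w8');r=snap('side','s8')
for q in ['spreader_axis','bar_end','plate_a_mid','plate_b_mid']:
  for c in ['wrist','side']:
    print(c,q,[(np.round(d['centre'],4).tolist(),round(float(d['p']),2)) for d in spot_point(q,c)[:4]])
C=r['R']@np.array([.4985,-.178,.13])+r['t'];print(r['fx']*C[0]/C[2]+r['cx'],r['fy']*C[1]/C[2]+r['cy'])
E
python3 -c "
import cv2,numpy as np
s=cv2.imread('pics/s8.png')[130:250,220:380];cv2.imwrite('pics/s8z.png',cv2.resize(s,(560,420),interpolation=cv2.INTER_CUBIC))"
```

```text
t 9.3 tcp [ 0.4706 -0.1757  0.28  ] toolY deg -5.68 g 0.271 F [1.1 0.7 1.2] twist need -0.003
[ 0.498 -0.178  0.26 ] cm [0.03 2.73 2.02]
wrist spreader_axis [([0.2108, -0.2945, 0.065], 0.73)]
side spreader_axis [([0.5003, -0.1745, 0.1002], 0.88), ([0.2147, -0.2931, 0.0639], 0.73), ([0.343, -0.4115, 0.0676], 0.56)]
wrist bar_end [([0.498, -0.1764, 0.1601], 0.61)]
side bar_end [([0.2127, -0.2975, 0.122], 0.64), ([0.7574, -0.2443, 0.0021], 0.6), ([0.3434, -0.4113, 0.1239], 0.51), ([0.5036, -0.1754, 0.1629], 0.41)]
wrist plate_a_mid [([0.2367, -0.2808, 0.0654], 0.91), ([0.5008, -0.1503, 0.0995], 0.57), ([0.3151, -0.3961, 0.0682], 0.49)]
side plate_a_mid [([0.3214, -0.3914, 0.0694], 0.77), ([0.5046, -0.1467, 0.0994], 0.49)]
wrist plate_b_mid [([0.1807, -0.3138, 0.0639], 0.67), ([0.4954, -0.2079, 0.1002], 0.64)]
side plate_b_mid [([0.7901, -0.0657, 0.0001], 0.63), ([0.3718, -0.43, 0.0635], 0.56), ([0.1838, -0.3114, 0.0708], 0.53), ([0.4944, -0.2025, 0.0988], 0.48)]
299.93595963311856 176.2500862612887
```

View pics/w8.png

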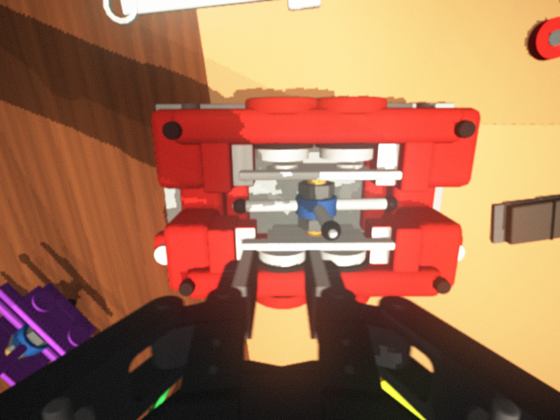

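View pics/s8z.png

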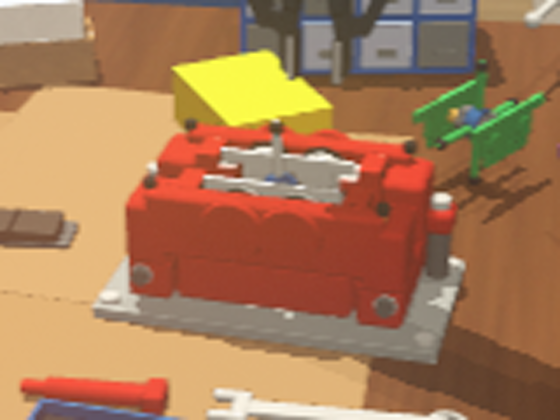

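```bash
python3 - <<'E'
from h import *
for c,u,v in [('wrist',332,229),('side',298.6,166.3)]:
    r=read_camera(c);C=-r['R'].T@r['t']
    d=r['R'].T@np.array([(u-r['cx'])/r['fx'],(v-r['cy'])/r['fy'],1]);print(c,C+d*(.1595-C[2])/d[2])
plan([[.499,-.177,.28],[.499,-.177,.195]],YC)
E
```

```text
wrist [ 0.49850734 -0.17326816  0.1595    ]
side [ 0.50313636 -0.18261791  0.1595    ]
t 9.9 tcp [ 0.4684 -0.1748  0.2755] toolY deg -5.68 g 0.601 F [ 0.3  1.  -0.6] twist need -0.003
[ 0.499 -0.177  0.28 ] cm [ 0.09  3.07 -0.45]
[ 0.499 -0.177  0.195] cm [0.09 3.07 8.05]
```

>>> move_arm(gripper=[0.6,0.6,0.6,0.6,0.6], xyz=[[0.1,3.1,0],[0.1,3.1,2.5],[0.1,3.1,5.0],[0.1,3.1,7.0],[0.1,3.1,8.2]], twist=[0,0,0,0,0])

```text
t: 10.32
eef_pos: [0.4987, -0.1765, 0.1917]
tool_rot: [-0.001, 0.741, 0.671, -0.001]
contact_force: [-0.2, 0.6, 1.1]
gripper_width: 0.597
```

```bash
python3 - <<'E'
from h import *
plan([[.4995,-.1775,.193]],YC)
snap('wrist','w9');r=snap('side','s9')
E
python3 -c "
import cv2,numpy as np
s=cv2.imread('pics/s9.png')[130:250,220:380];cv2.imwrite('pics/s9z.png',cv2.resize(s,(560,420),interpolation=cv2.INTER_CUBIC))"
```

```text
t 10.32 tcp [ 0.4987 -0.1765  0.1917] toolY deg -5.66 g 0.597 F [-0.2  0.6  1.1] twist need -0.003
[ 0.5   -0.178  0.193] cm [-0.09  0.09 -0.13]
```

View pics/w9.png

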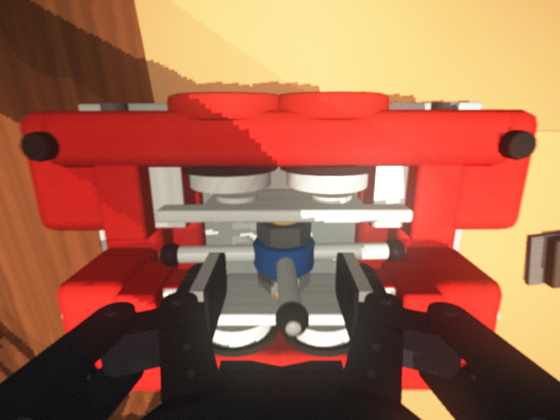

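View pics/s9z.png

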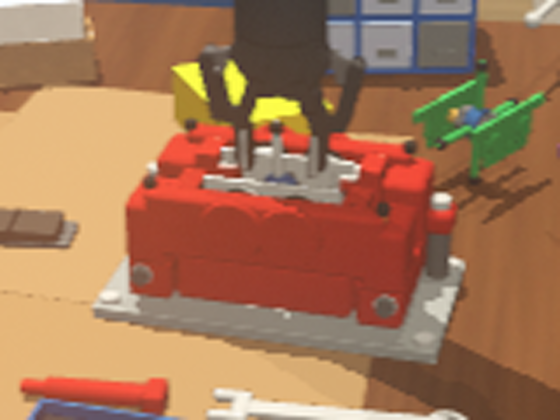

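>>> move_arm(gripper=[0.4,0.3,0.2,0.1,0.1], xyz=[[0,0.1,-0.1],[0,0.1,-0.1],[0,0.1,-0.1],[0,0.1,-0.1],[0,0.1,-0.1]], twist=[0,0,0,0,0], squeeze=40)

```text
t: 10.83
eef_pos: [0.5004, -0.1771, 0.1958]
tool_rot: [-0.0, 0.741, 0.671, 0.0]
contact_force: [-2.9, 0.3, 7.4]
gripper_width: 0.1
```

>>> move_arm(gripper=[0,0,0,0,0], xyz=[[0,0,0],[0,0,0],[0,0,0],[0,0,0],[0,0,0]], twist=[0,0,0,0,0], squeeze=50)

```text
t: 11.25
eef_pos: [0.5003, -0.1771, 0.1959]
tool_rot: [-0.0, 0.741, 0.671, 0.0]
contact_force: [-3.9, -0.1, 9.6]
gripper_width: 0.085
```

```bash
python3 - <<'E'
from h import *
plan([[.4995,-.1775,.193]],YC)
snap('wrist','w10');
for q in ['spreader_axis','plate_a_mid','plate_b_mid']:
    print(q,[(np.round(d['centre'],4).tolist(),round(float(d['p']),2)) for d in spot_point(q,'wrist')[:4]])
E
```

```text
t 11.25 tcp [ 0.5003 -0.1771  0.1959] toolY deg -5.69 g 0.085 F [-3.9 -0.1  9.6] twist need -0.003
[ 0.5   -0.178  0.193] cm [-0.05 -0.08  0.29]
spreader_axis [([0.5002, -0.178, 0.0998], 0.65)]
plate_a_mid [([0.5025, -0.1505, 0.1005], 0.94)]
plate_b_mid []
```

View pics/w10.png

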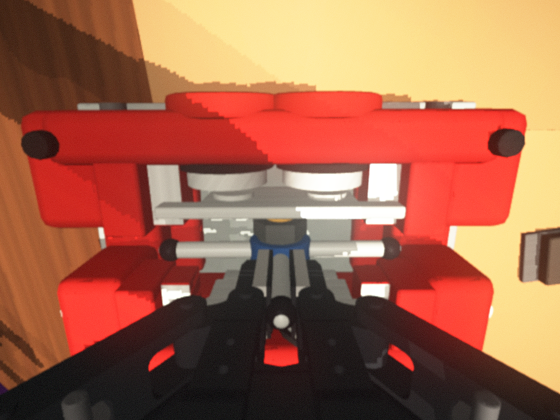

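>>> move_arm(gripper=[0,0,0,0,0], xyz=[[0,0,-0.4],[0,0,-0.8],[0,0,-1.2],[0,0,-1.6],[0,0,-2.0]], twist=[0,0,0,0,0], squeeze=60)

```text
t: 11.87
eef_pos: [0.5004, -0.1768, 0.2151]
tool_rot: [-0.0, 0.741, 0.671, -0.0]
contact_force: [-0.4, -0.3, -4.9]
gripper_width: 0.087
```

```bash
python3 - <<'E'
from h import *
plan([[.4995,-.1775,.193]],YC)
snap('wrist','w11');r=snap('side','s11')
E
python3 -c "
import cv2,numpy as np
s=cv2.imread('pics/s11.png')[130:250,220:380];cv2.imwrite('pics/s11z.png',cv2.resize(s,(560,420),interpolation=cv2.INTER_CUBIC))"
```

```text
t 11.87 tcp [ 0.5004 -0.1768  0.2151] toolY deg -5.66 g 0.087 F [-0.4 -0.3 -4.9] twist need -0.003
[ 0.5   -0.178  0.193] cm [-0.08 -0.09  2.21]
```

View pics/w11.png

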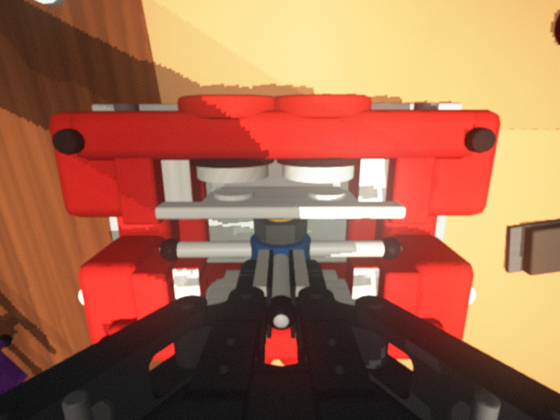

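View pics/s11z.png

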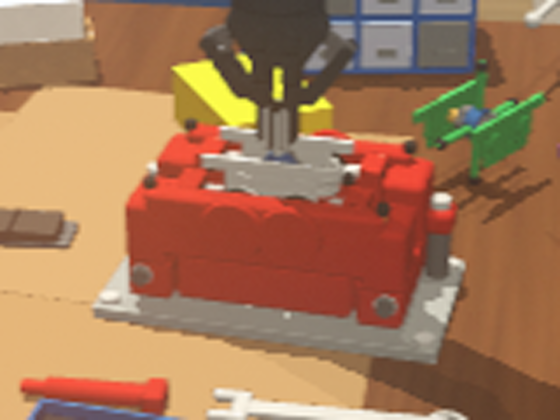

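>>> move_arm(gripper=[0,0,0,0,0], xyz=[[0,0,-1.2],[0,0,-3.2],[0,0,-6],[0,0,-9],[0,0,-12]], twist=[0,0,0,0,0])

```text
t: 12.38
eef_pos: [0.4999, -0.1772, 0.3365]
tool_rot: [-0.0, 0.742, 0.671, -0.0]
contact_force: [0.4, 0.5, -5.2]
gripper_width: 0.087
```

```bash
python3 - <<'E'
from h import *
snap('wrist','w12')
plan([[.505,.02,.335],[.510,.231,.335]],YK)
E
```

```text
t 12.43 tcp [ 0.5023 -0.1788  0.3424] toolY deg -5.78 g 0.084 F [ 2.1 -2.3 -1.6] twist need -0.008
[0.505 0.02  0.335] cm [19.8  -1.74  0.72]
[0.51  0.231 0.335] cm [40.85 -3.37  0.7 ]
```

View pics/w12.png

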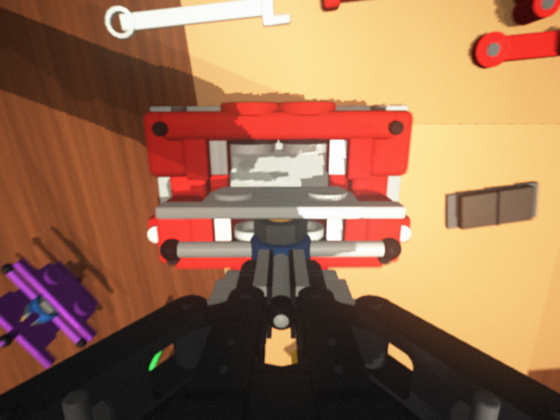

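Lifted clear and level: the plate edge runs straight across row 210. Next I carry it to the case.

>>> move_arm(gripper=[0,0,0,0,0], xyz=[[1.5,-0.1,0],[4,-0.3,0],[7,-0.5,0],[10,-0.8,0],[13,-1.1,0]], twist=[0,0,0,0,0])

```text
t: 12.85
eef_pos: [0.502, -0.0457, 0.3353]
tool_rot: [-0.0, 0.742, 0.671, 0.0]
contact_force: [1.0, 0.3, -5.5]
gripper_width: 0.083
```

>>> move_arm(gripper=[0,0,0,0,0], xyz=[[3,-0.2,0],[6,-0.5,0],[9,-0.7,0],[12,-0.9,0],[15,-1.2,0]], twist=[0,0,0,0,0])

```text
t: 13.27
eef_pos: [0.5051, 0.105, 0.3353]
tool_rot: [0.0, 0.741, 0.671, 0.0]
contact_force: [1.2, 0.1, -5.5]
gripper_width: 0.085
```

>>> move_arm(gripper=[0,0,0,0,0], xyz=[[3,-0.2,0],[6,-0.5,0],[9,-0.7,0],[11.5,-0.9,0],[12.8,-1.1,0]], twist=[0,0,0,0,-0.005])

```text
t: 13.68
eef_pos: [0.5065, 0.2363, 0.335]
tool_rot: [-0.0, 0.738, 0.675, 0.0]
contact_force: [-0.9, 1.1, -5.8]
gripper_width: 0.087
```

```bash
python3 - <<'E'
from h import *
plan([[.510,.231,.25],[.510,.231,.173]],YK)
snap('wrist','w13');snap('top','t13')
for q in ['case_seat','case','spreader_axis']:
  for c in ['wrist','side','top']:
    print(c,q,[(np.round(d['centre'],4).tolist(),round(float(d['p']),2)) for d in spot_point(q,c)[:4]])
E
```

```text
t 13.68 tcp [0.5065 0.2363 0.335 ] toolY deg -5.16 g 0.087 F [-0.9  1.1 -5.8] twist need 0.002
[0.51  0.231 0.25 ] cm [-0.51  0.4   8.5 ]
[0.51  0.231 0.173] cm [-0.52  0.4  16.2 ]
wrist case_seat [([0.5086, 0.2311, 0.0797], 0.9), ([0.7851, 0.0488, 0.0032], 0.39), ([0.5081, 0.2642, 0.2408], 0.17)]
side case_seat [([0.5087, 0.2356, 0.0793], 0.76)]
top case_seat [([0.5109, 0.232, 0.0772], 0.61)]
wrist case [([0.5135, 0.2347, -0.0011], 0.73)]
side case [([0.5144, 0.2291, -0.002], 0.94)]
top case [([0.5112, 0.2319, 0.0001], 0.93)]
wrist spreader_axis [([0.5064, 0.2338, 0.2411], 0.68)]
side spreader_axis [([0.2133, -0.2953, 0.0622], 0.65), ([0.5038, -0.1781, 0.1209], 0.63), ([0.3405, -0.4117, 0.0671], 0.6)]
top spreader_axis [([0.2059, -0.2976, 0.0635], 0.86), ([0.503, 0.237, 0.2372], 0.71), ([0.3419, -0.4138, 0.0643], 0.69)]
```

View pics/w13.png

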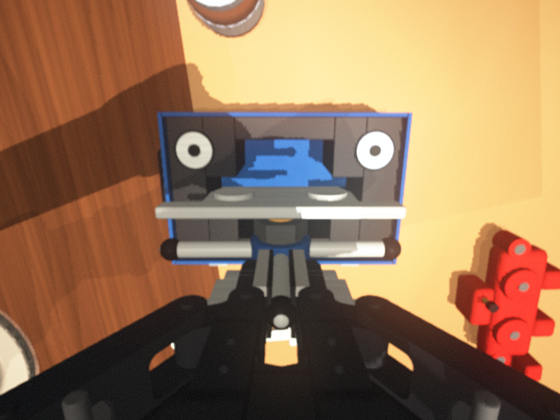

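>>> move_arm(gripper=[0,0,0,0,0], xyz=[[-0.4,0.3,2],[-0.4,0.3,4],[-0.4,0.3,5.5],[-0.4,0.3,6.5],[-0.4,0.3,6.5]], twist=[0,0,0,0,0])

```text
t: 14.65
eef_pos: [0.5086, 0.2276, 0.2679]
tool_rot: [-0.0, 0.74, 0.673, -0.002]
contact_force: [0.2, 0.8, -5.9]
gripper_width: 0.086
```

```bash
python3 - <<'E'
from h import *
plan([[.510,.2315,.25],[.510,.2315,.180],[.510,.2315,.174]],YK)
snap('wrist','w14');snap('side','s14')
E
python3 -c "
import cv2,numpy as np
s=cv2.imread('pics/s14.png')[170:350,180:420];cv2.imwrite('pics/s14z.png',cv2.resize(s,(720,540),interpolation=cv2.INTER_CUBIC))"
```

```text
t 14.65 tcp [0.5086 0.2276 0.2679] toolY deg -5.4 g 0.086 F [ 0.2  0.8 -5.9] twist need -0.002
[0.51  0.232 0.25 ] cm [0.4  0.11 1.79]
[0.51  0.232 0.18 ] cm [0.42 0.13 8.79]
[0.51  0.232 0.174] cm [0.42 0.13 9.39]
```

View pics/w14.png

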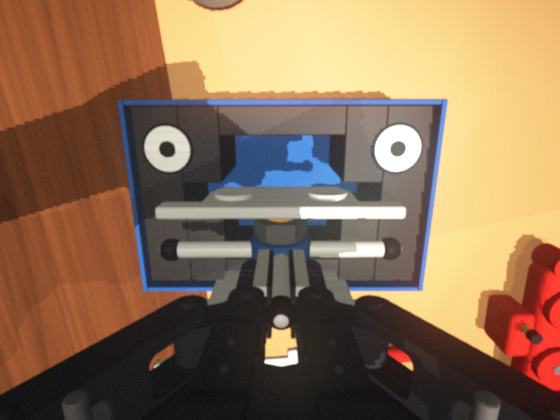

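View pics/s14z.png

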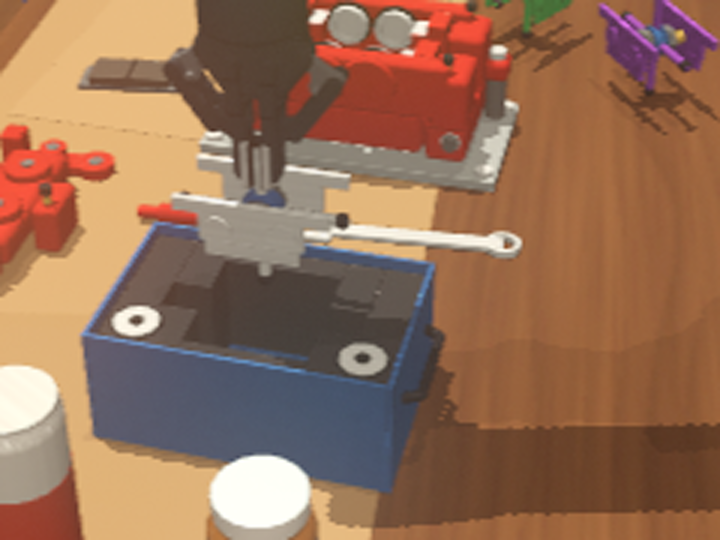

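>>> move_arm(gripper=[0,0,0,0,0], xyz=[[0.4,0.1,1],[0.4,0.1,2.5],[0.4,0.1,4],[0.4,0.1,5.5],[0.4,0.1,6.8]], twist=[0,0,0,0,0])

```text
t: 15.17
eef_pos: [0.5114, 0.2328, 0.2014]
tool_rot: [0.0, 0.739, 0.673, 0.001]
contact_force: [-0.2, -0.7, -4.9]
gripper_width: 0.084
```

```bash
python3 - <<'E'
from h import *
plan([[.510,.2315,.180],[.510,.2315,.174]],YK)
snap('wrist','w15');snap('side','s15')
E
python3 -c "
import cv2,numpy as np
s=cv2.imread('pics/s15.png')[170:350,180:420];cv2.imwrite('pics/s15z.png',cv2.resize(s,(720,540),interpolation=cv2.INTER_CUBIC))"
```

```text
t 15.17 tcp [0.5114 0.2328 0.2014] toolY deg -5.35 g 0.084 F [-0.2 -0.7 -4.9] twist need -0.001
[0.51  0.232 0.18 ] cm [-0.14 -0.13  2.14]
[0.51  0.232 0.174] cm [-0.14 -0.13  2.74]
```

View pics/w15.png

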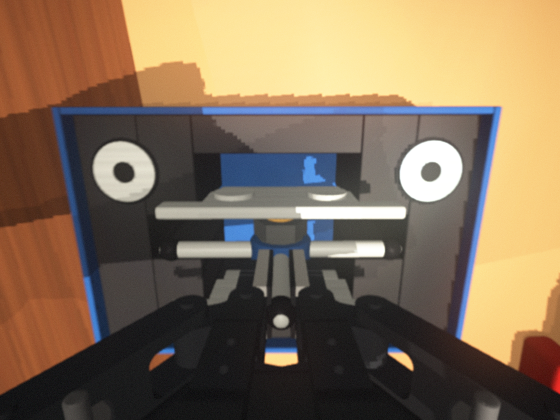

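View pics/s15z.png

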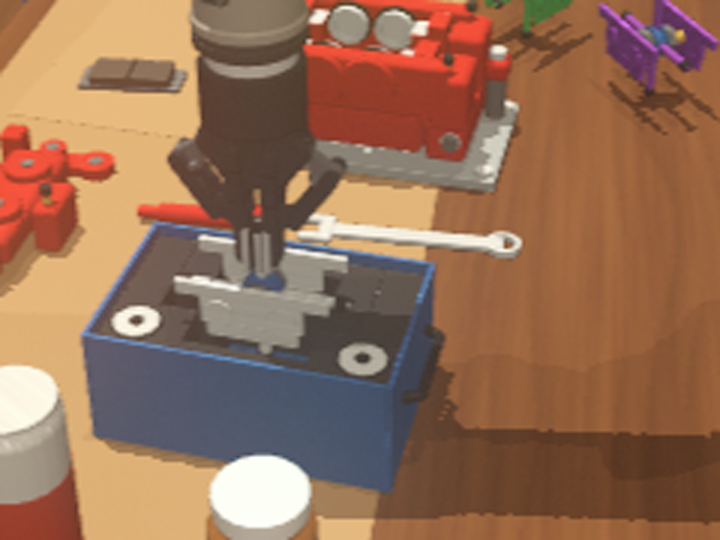

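>>> move_arm(gripper=[0,0,0,0,0], xyz=[[-0.1,-0.1,0.6],[-0.1,-0.1,1.2],[-0.1,-0.1,1.7],[-0.1,-0.1,2.1],[-0.1,-0.1,2.4]], twist=[0,0,0,0,0])

```text
t: 15.68
eef_pos: [0.51, 0.2312, 0.1777]
tool_rot: [-0.0, 0.74, 0.673, 0.0]
contact_force: [0.7, 0.6, -6.1]
gripper_width: 0.087
```

```bash
python3 - <<'E'
from h import *
plan([[.510,.2315,.174]],YK)
E
```

```text
t 15.68 tcp [0.51   0.2312 0.1777] toolY deg -5.39 g 0.087 F [ 0.7  0.6 -6.1] twist need -0.002
[0.51  0.232 0.174] cm [ 0.03 -0.    0.37]
```

>>> move_arm(gripper=[0,0,0,0,0], xyz=[[0,0,0.1],[0,0,0.2],[0,0,0.3],[0,0,0.4],[0,0,0.4]], twist=[0,0,0,0,0])

```text
t: 16.1
eef_pos: [0.5101, 0.2312, 0.1742]
tool_rot: [-0.0, 0.74, 0.673, 0.0]
contact_force: [-0.5, -1.0, -2.9]
gripper_width: 0.085
```

```bash
python3 - <<'E'
from h import *
plan([[.510,.2315,.174]],YK)
snap('wrist','w16');snap('side','s16')
E
python3 -c "
import cv2,numpy as np
s=cv2.imread('pics/s16.png')[170:350,180:420];cv2.imwrite('pics/s16z.png',cv2.resize(s,(720,540),interpolation=cv2.INTER_CUBIC))"
```

```text
t 16.1 tcp [0.5101 0.2312 0.1742] toolY deg -5.39 g 0.085 F [-0.5 -1.  -2.9] twist need -0.002
[0.51  0.232 0.174] cm [ 0.03 -0.01  0.02]
```

View pics/s16z.png

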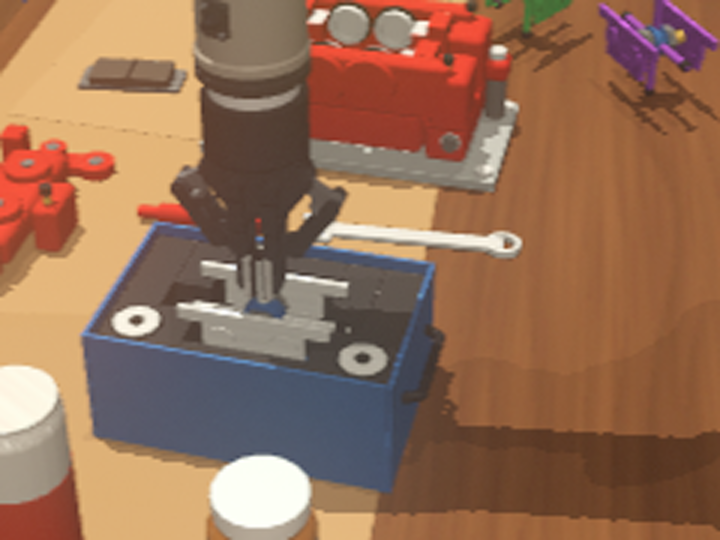

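Force went from -6 to -2.9 N, so the ears are just touching the foam. I go 1 mm further.

>>> move_arm(gripper=[0,0,0], xyz=[[0,0,0.07],[0,0,0.13],[0,0,0.13]], twist=[0,0,0], squeeze=30)

```text
t: 16.45
eef_pos: [0.5103, 0.2312, 0.1739]
tool_rot: [-0.0, 0.74, 0.673, 0.0]
contact_force: [-5.1, -1.1, 8.8]
gripper_width: 0.084
```

>>> move_arm(gripper=[0.15,0.25,0.35,0.4,0.4], xyz=[[0,0,0],[0,0,0],[0,0,0],[0,0,0],[0,0,0]], twist=[0,0,0,0,0])

```text
t: 16.87
eef_pos: [0.5101, 0.2312, 0.1726]
tool_rot: [0.0, 0.74, 0.673, 0.0]
contact_force: [-0.5, 0.1, 0.3]
gripper_width: 0.397
```

>>> move_arm(gripper=[0.4,0.4,0.4,0.4,0.4], xyz=[[0,0,-1],[0,0,-3],[0,0,-6],[0,0,-9],[0,0,-12]], twist=[0,0,0,0,0])

```text
t: 17.28
eef_pos: [0.5098, 0.2307, 0.2944]
tool_rot: [0.0, 0.74, 0.673, -0.0]
contact_force: [1.1, 1.7, 0.0]
gripper_width: 0.4
```

```bash
python3 - <<'E'
from h import *
plan([[.510,.2315,.174]],YK)
snap('wrist','w17');snap('side','s17')
for q in ['case_seat','spreader_axis','plate_a_mid','plate_b_mid','bar_end']:
  for c in ['wrist','side','top']:
    print(c,q,[(np.round(d['centre'],4).tolist(),round(float(d['p']),2)) for d in spot_point(q,c)[:4] if d['centre'][1]>0])
E
python3 -c "
import cv2,numpy as np
s=cv2.imread('pics/s17.png')[170:350,180:420];cv2.imwrite('pics/s17z.png',cv2.resize(s,(720,540),interpolation=cv2.INTER_CUBIC))"
```

```text
t 17.28 tcp [0.5098 0.2307 0.2944] toolY deg -5.42 g 0.4 F [1.1 1.7 0. ] twist need -0.002
[0.51  0.232 0.174] cm [8.000e-02 1.000e-02 1.204e+01]
wrist case_seat [([0.5107, 0.2306, 0.0789], 0.18)]
side case_seat [([0.5125, 0.2331, 0.0793], 0.71)]
top case_seat [([0.5109, 0.232, 0.0772], 0.61)]
wrist spreader_axis [([0.5115, 0.2299, 0.077], 0.87)]
side spreader_axis [([0.513, 0.2299, 0.0794], 0.84)]
top spreader_axis [([0.503, 0.237, 0.2372], 0.71)]
wrist plate_a_mid [([0.5123, 0.2569, 0.0821], 0.68)]
side plate_a_mid [([0.5149, 0.2605, 0.0788], 0.58)]
top plate_a_mid []
wrist plate_b_mid [([0.5064, 0.2009, 0.0781], 0.62)]
side plate_b_mid [([0.5067, 0.2062, 0.078], 0.74)]
top plate_b_mid [([0.5057, 0.212, 0.2383], 0.54)]
wrist bar_end [([0.5069, 0.2307, 0.1386], 0.6)]
side bar_end [([0.5116, 0.2321, 0.141], 0.57)]
top bar_end [([0.5036, 0.2418, 0.2991], 0.5)]
```

View pics/s17z.png

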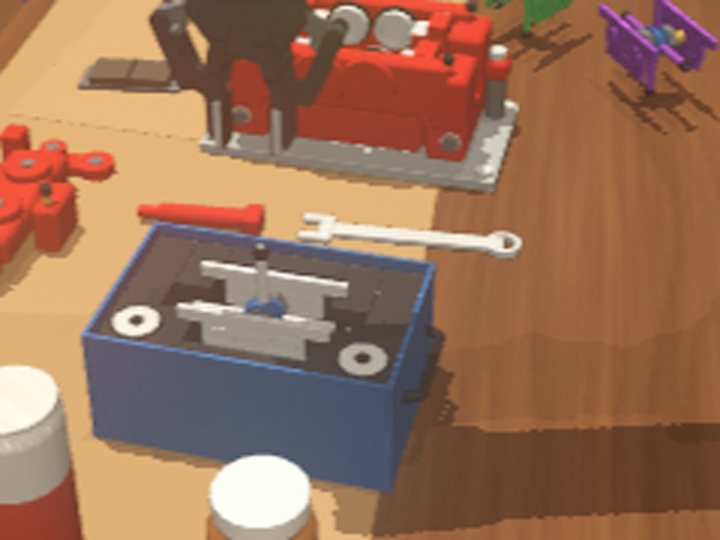

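View pics/w17.png

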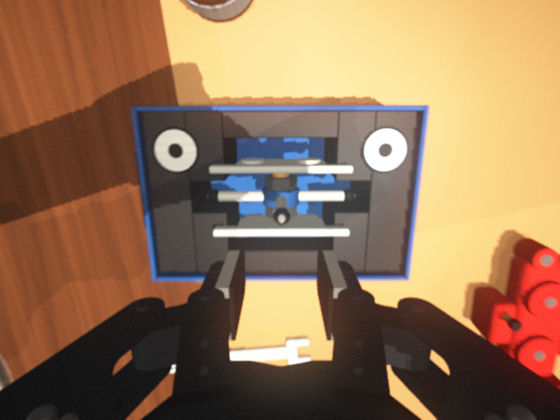

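The tool sits centred, level and upright in the cut-out with all ears on the foam, and the gripper is clear of it. I hand in.

```bash
python3 -c "
from station import *
print(hand_in())"
```

```text
the job is handed in; nothing more can be done
None
```

The spreader is in the blue case, and I handed the job in at about 17 s of the 72 s allowed. The hand-in gives no verdict.

- **Backing off:** I pushed the tommy bars over from the robot side with the closed fingers, in five short pushes, to about one full turn (sleeve about 6.28 rad). That draws each plate in about 6 mm. Forces read about 4 N or less after each push.
- **Lifting and placing:** I gripped the upright bar, lifted the spreader straight up and lowered it slowly into the cut-out. It was let go after the force changed from -6 N to +9 N, which showed the case was carrying its weight.

**Last checks:**
- The networks put the spreader's middle at about (0.512, 0.230, 0.078), within about 3 mm of the case seat.
- They put the two plates' middles about 55–56 mm apart, against about 66 mm at the start, so both are still drawn in by about 5 mm. That is roughly in line with the 6 mm from the turn.
- The side and wrist pictures show it level and upright with the ears on the foam. The gripper stands about 12 cm higher than where it let go, touching nothing.
- Nothing else looked moved in the last pictures, though I did not re-measure the other objects.
- The "top" network results at the end came from an older picture, with the spreader still in the air, so I disregarded them. The other readings agreed to within a few millimetres.

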